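# Tension two cart-wheel spoke nipples by counted quarter turns

### The job

Take the nipple key from its stand and tension the two loose spokes of the handcart wheel, working clockwise from the valve stem as seen from above. Turn the first nipple after the valve clockwise until it bites and then one quarter turn more, then the next nipple until it bites and two quarter turns more. Turn them only with the key, seat it gently by feel without leaning on it, leave it standing on the second nipple to mark the place, and disturb nothing else.

Things in the scene. Friction and masses are not known exactly. Their poses are not given: they have to be found in the camera images.
- wheel: Handcart wheel, 259 mm over the tyre, fixed flat on the bench; grey rim, its upper face 48 mm above the bench; hub axle to 62 mm. Origin: centre of the underside, z up. Six steel nipples stand on the rim 98 mm from the hub axis, 60 degrees apart. Wheel x points from the hub to the first loose one. The other four are tight and fixed. Over 25 N of contact force from the key mars the wheel.
- valve (a point): Tip of the valve stem, an 8 mm brass tube that stands 34 mm up from the rim, midway between the last tight nipple and the first loose one, 30 degrees anticlockwise of the first.
- top1 (a point): Centre of the top of the first loose nipple's head: 18 mm square, 15 mm high, upper 2 mm tapered to 17 mm, top 72 mm above the bench, on a 43 mm round flange. Axes: the wheel's; the direction of the flats is not measured and varies. It spins almost freely (0.012 N m) clockwise for 0.2 to 1.1 rad, then bites and turns stiffly (0.15 N m); it stays where left and never rises. Back, it meets a stop.
- top2 (a point): The same point on the second loose nipple, 60 degrees clockwise of the first seen from above; it behaves like the first.
- draw1 (a joint): Tightening of the first nipple: how far, in rad, it has been turned clockwise since it bit; 0 at the start and while it still spins free, 1.57 after one quarter turn. It does not go back.
- draw2 (a joint): The same for the second nipple; 3.14 after two quarter turns.
- key: Loose nipple key, 97 mm tall, about 0.16 kg, upright in its stand. Origin: centre of the socket mouth (underside), z up. Socket block 29.8 mm square, 25 mm high; square hole 20.8 mm wide, 13 mm deep, sides along key x and y. Round 14 mm neck to 51 mm, then a flat wooden handle 44 mm along x, 14 mm thick along y, 51 to 97 mm up. Seated on a nipple, the mouth is about 13 mm below the head's top.
- key_grip (a point): Centre of the key's handle, 78 mm above the mouth; axes as the key's.
- stand: Wooden key stand, 90 x 70 mm and 30 mm high, fixed to the bench, with a 34 mm square pocket in the middle, 16 mm deep (floor 14 mm above the bench), that the key stands in. Origin: centre of the underside.
- jar: Bystander: amber glass jar with a dark lid, 60 mm across, 70 mm high; origin under its centre.
- dye: Bystander: dark dye bottle with a white cap, 60 mm across, 170 mm high; origin under its centre.
- hammer: Bystander: hammer lying on the bench; origin under it.
There are look-alikes about, which are no part of the job. Leave any blue, green or yellow look-alike of the key alone.

How it is judged (in metres and radians):
On the way, in this order (a step that is already met when the one before it is completed fails the run):
1. the key has been lifted out of the stand (height (world z) of key above 0.045 m), for 0.1 s.
2. first nipple turned one quarter past its bite (value of joint draw1 between 1.22 and 1.92 rad), for 0.2 s.
3. then the second turned two quarters past its bite (value of joint draw2 between 2.75 and 3.5 rad), for 0.2 s.
At the end, for the whole second after the job is handed in: The first nipple stands 1.22 to 1.92 rad (one quarter turn) past its bite and the second 2.75 to 3.5 rad (two quarter turns); the key is let go and stands at rest on the second nipple, its mouth 7 to 20 mm below the head's top, within 6 mm of its axis and within 0.2 rad of upright (all of step 2 and all of step 3 and horizontal distance between key and top2 below 0.006 m and z of key in the frame of top2 between -0.02 and -0.007 m and angle between key's own z axis and vertical below 0.2 rad and linear speed of key below 0.02 m/s); the robot touches nothing.
It fails at once if a nipple was turned too far (value of joint draw1 above 1.95 rad or value of joint draw2 above 3.55 rad).
It fails at once if the second nipple tightened before the first (value of joint draw2 above 0.3 rad and value of joint draw1 below 1.2 rad).
It fails at once if the key was forced on the wheel (over 25 N) (contact force between key and wheel above 25 N).
It fails at once if the wheel or a nipple was handled with the fingers (contact force between the fingers and wheel above 5 N).
It fails at once if the jar, dye bottle or hammer was disturbed (distance of any of jar, dye, hammer from where it was at the start of the episode above 0.02 m).
It also fails if it takes over 72 s, if anything falls off the work surface, if the arm or the gripper's body presses on something with over 40 N, if the wrist force passes 120 N, or if a joint passes its speed limit or range.

### The arm

A 6-joint arm with a two-finger parallel gripper is mounted at the origin on the work surface. World frame = base frame: x ahead of the robot, y to its left, z up, the work surface at z = 0. Lengths are in mm, angles in degrees, forces in N, time in s.
With the tool pointing down it reaches from about 300 to 875 mm from the base axis. Payload 6.4 kg.
Tool frame: the origin (TCP) lies on the centre line of the jaws, within the pads' length; the fingertips stand 19 mm ahead of it and the grasp point (between the pads) is the TCP; z points along the fingers, y is the line along which they close (so a half turn about z gives the same grasp; the last joint's range is limited). The gripper opens to 88 mm and grips with 3 to 60 N. Pads are 18 mm wide; open, the fingers measure 123 mm over their backs; the gripper's body (75 mm by 187 mm) begins 45 mm behind the grasp point.
Start: joints at [-11.82, 10.359, 92.074, -0, 77.567, -11.82], TCP at [575.014, 0.015, 257.714] pointing down, gripper open.
Joint ranges: [-171.53, 171.53], [-51.25, 118.39], [17.06, 147.69], [-65.23, 245.23], [0, 150.52], [-178.68, 178.68]. Speed limits (degrees/s): [147.25, 147.25, 172.46, 180, 180, 180].

### API

Orientations are given as [roll, pitch, yaw] about the fixed x, y, z axes, in that order (R = Rz(yaw) Ry(pitch) Rx(roll)).
In Python, from plant import monitor, eyes, arm gives the robot as it stands.
- The arm moves only by the tool carry_out, never from a script. Its argument "moves" is a list of rows, each an object of numbers: "fingers": the gripper's target within -1 to 1 (fully open at 1, half-way at 0, shut at -1); "dx", "dy", "dz": the shift along the tool's x, y, z in m; "spin": the turn about the tool's z in degrees. In form: [{"fingers": .., "dx": .., "dy": .., "dz": .., "spin": ..}, ...]. A call has 1 to 12 rows; each row shifts and turns the commanded pose from where the row before left it, along the tool's axes as they then stand; what a row does not reach is not made up. A row lasts 1/12 s, in which the tool goes at most 41.7 mm and 7.16 degrees, less where a joint would pass 70% of its speed; a pose out of reach is approached as far as the arm can. A call is refused whole if a number of a shift passes 0.0417 or a number of a turn 7.16, either way. A call with a gripper value outside its range is refused whole. The fingers move at their own pace and stop on an object; "force" is the grip in N (left out, the last holds). Time passes only in rows, so rows that do not move let the fingers close. It gives the time, the measured TCP pose, the force, the opening and the grip force at its end, in the units of the state.
- monitor.state(): the state, without advancing time (a new reading comes with each control period).
- eyes.snapshot(name): name is "scene" or "side" or "wrist"; returns (picture, depth): 384x512x3 uint8, blue, green, red; 384x512 float32, mm along the optical axis (not along the pixel's ray), 0 where there is no reading.
- eyes.camera_model(name): a dict with "fovy" (degrees; the focal length in pixels is half the picture's height over the tangent of half this angle, whatever the lens; pixels are square), "cx", "cy" (the principal point, pixels), "R" (3x3) and "t" (3): a world point X has camera coordinates R X + t; the wrist camera has in their place "tool_from_camera" (4x4, takes a point from camera to tool coordinates, whose origin is the TCP and whose axes are the flange's). Camera axes: x right, y down, z forward; pixel columns grow to the right and rows downward; lengths in mm; the calibration is good to about 2 mm. A picture is of the moment at which its call begins: read the wrist's pose just before it. camera_model takes no time and is no camera call.
- arm.sign_off(): hands the job in; it is judged then, once.
The state is a dict: "clock": time; "joint_positions": joint angles; "qvel": joint speeds; "joint_torque": joint torques, N m; "eef_pos": TCP position; "ee_rot": TCP orientation; "ft_force": force on the tool from outside, world axes, zero at the start; "moment": the same for the moment, N m; "finger_gap": finger opening in mm; "grasp_force": force on a finger pad.
Only numpy, scipy, OpenCV 4.12 (cv2) and the standard library are available. Lean on these libraries where they do the work, as an engineer would, in place of code of your own. Each camera call takes 0.05 s, during which the arm holds its last target. There are 200 camera calls.

## Working session

There is one attempt and no reset: what is moved stays moved. The work goes in short steps, Python scripts to look and compute and a tool call to move; the robot and the scene stay as the last step left them, time stands still between calls to the robot, and variables do not carry over. Pictures are saved under pics/ and viewed, at most 10 in all, crops included, and the job is handed in when it is done.

Besides the shell and the picture viewer there is one more tool, called after "Call:" by a JSON object that holds its "name" and its "arguments", one argument or row to a line. carry_out: Moves the arm, as the interface text tells. Its arguments: {"type":"object","properties":{"moves":{"type":"array"},"force":{"type":"number"}},"required":["moves"]}

```bash
mkdir -p pics; ls; cat > h.py <<'E'
import numpy as np, cv2
from plant import monitor, eyes, arm
from scipy.spatial.transform import Rotation as Ro
def snap(name,fn=None):
    s=monitor.state(); im,d=eyes.snapshot(name); m=eyes.camera_model(name)
    if fn: cv2.imwrite('pics/'+fn,im)
    f=im.shape[0]/2/np.tan(np.radians(m['fovy'])/2)
    if name=='wrist':
        T=np.eye(4);T[:3,:3]=Ro.from_euler('xyz',s['ee_rot'],degrees=True).as_matrix();T[:3,3]=s['eef_pos']
        W=T@np.array(m['tool_from_camera'])
        R,c=W[:3,:3],W[:3,3]
    else:
        R=np.array(m['R']).T; c=-R@np.array(m['t'])
    return im,d,(f,m['cx'],m['cy'],R,c)
def ray(M,u,v,z):
    f,cx,cy,R,c=M; r=R@np.array([(u-cx)/f,(v-cy)/f,1]); return c+r*(z-c[2])/r[2]
def pt(M,d,u,v):
    f,cx,cy,R,c=M; Z=d[int(round(v)),int(round(u))]; return R@np.array([(u-cx)/f*Z,(v-cy)/f*Z,Z])+c
def cloud(M,d):
    f,cx,cy,R,c=M; v,u=np.mgrid[:d.shape[0],:d.shape[1]]
    P=np.stack([(u-cx)/f*d,(v-cy)/f*d,d],-1)@R.T+c; P[d<=0]=np.nan; return P
E
python3 - <<'E'
from h import *
print(monitor.state())
for n in('scene','side','wrist'):
    im,d,M=snap(n); cv2.imwrite(f'pics/a_{n}.png',im); np.savez(f'{n}0.npz',im=im,d=d,f=M[0],cx=M[1],cy=M[2],R=M[3],c=M[4]); print(n,M)
a=cv2.imread('pics/a_scene.png');b=cv2.imread('pics/a_wrist.png')
E
```

```text
pics
{'clock': 0.0, 'joint_positions': array([-1.18214878e+01,  1.04010458e+01,  9.21309338e+01, -9.99613771e-04,
        7.75657919e+01, -1.18183383e+01]), 'qvel': array([ 0.06977397,  0.03852848, -0.10337762, -0.06329428,  0.00119374,
       -0.00533459]), 'joint_torque': array([-5.85923790e-04, -4.33866942e+01, -3.41848969e+01,  7.00952648e-02,
        3.87157314e-02, -1.54040990e-04]), 'eef_pos': array([5.74507939e+02, 1.01670215e-01, 2.56824509e+02]), 'ee_rot': array([-1.79904101e+02, -1.90693766e-02,  8.99970506e+01]), 'ft_force': array([ 0.39786933, -0.65235108, -0.38905031]), 'moment': array([-0.00685626,  0.01384249, -0.0048831 ]), 'grasp_force': 0.0, 'finger_gap': 88.20998308215377}
scene (np.float64(381.08567600026953), 258.4530230857973, 189.31620008453012, array([[ 0.01904778,  0.74311894, -0.6688882 ],
       [ 0.99981456, -0.01226257,  0.01484808],
       [ 0.0028316 , -0.66904699, -0.74321471]]), array([1160.06151323,    3.06487197,  792.16685503]))
side (np.float64(490.22645027987824), 261.8024622972634, 197.62836505961906, array([[ 0.99524192, -0.06285129,  0.07445297],
       [-0.09648302, -0.74226164,  0.66312796],
       [ 0.01358513, -0.66715618, -0.74479398]]), array([ 441.01870432, -858.23837296, 1046.22459315]))
wrist (np.float64(280.89341508660016), 253.79621456961127, 191.01193597467076, array([[ 9.99999877e-01, -3.31261800e-04, -3.69396664e-04],
       [-4.27500984e-04, -9.53129481e-01, -3.02562406e-01],
       [-2.51855483e-04,  3.02562527e-01, -9.53129505e-01]]), array([574.97499406,  79.75803832, 384.32430042]))
```

View pics/a_scene.png

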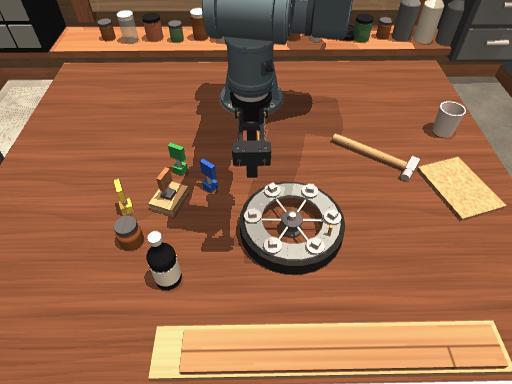

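View pics/a_wrist.png

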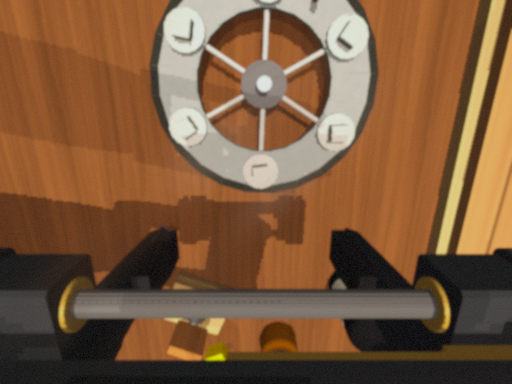

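The scene view shows the wheel with its hub at (291,219). The brass valve is near (331,230). Going clockwise from it, the first nipple is at about (315,246) and the second at about (273,244). There are four key candidates: orange in the stand (167,185), yellow (122,197), green (178,158) and blue (208,176). The wooden one in the stand fits the description; I'll confirm it in a crop.

```bash
python3 - <<'E'
from h import *
z=np.load('scene0.npz'); s=np.load('side0.npz')
a=cv2.resize(z['im'][135:265,105:355],None,fx=3.2,fy=3.2,interpolation=cv2.INTER_CUBIC)[:,:800]
cv2.imwrite('pics/b_crop.png',a)
for n,q in(('scene',z),('side',s)):
    M=(q['f'],q['cx'],q['cy'],q['R'],q['c']);P=cloud(M,q['d'])
    # rim heights: fit circle of z~48 points
    hsv=cv2.cvtColor(q['im'],cv2.COLOR_BGR2HSV)
    rim=(abs(P[...,2]-48)<6)&(hsv[...,1]<50)&(hsv[...,2]>90)
    k,l,st,ce=cv2.connectedComponentsWithStats(rim.astype(np.uint8)); 
    i=1+np.argmax(st[1:,4]); m=l==i; print(n,st[i],np.nanmedian(P[m],0))
    nip=(P[...,2]>62)&(P[...,2]<80)&(hsv[...,1]<60)&(P[...,1]>-50)
    k,l,st,ce=cv2.connectedComponentsWithStats(nip.astype(np.uint8))
    for i in range(1,k):
        if st[i,4]>15: print(' hi',ce[i].round(1),st[i,4],P[l==i].mean(0).round(1),P[l==i].max(0).round(1))
    wood=(hsv[...,0]<20)&(hsv[...,1]>90)&(P[...,2]>50)&(P[...,0]>300)&(P[...,0]<900)
    k,l,st,ce=cv2.connectedComponentsWithStats(wood.astype(np.uint8))
    for i in range(1,k):
        if st[i,4]>15: print(' wood',ce[i].round(1),st[i],P[l==i].mean(0).round(1),P[l==i].max(0).round(1),P[l==i].min(0).round(1))
E
```

```text
scene [ 245  183   96   70 1739] [555.94703511  97.12939622  46.82305511]
 hi [385.8  20.3] 78 [-453.6  579.4   67.4] [-426.9  607.3   72.2]
 hi [404.3  22.9] 80 [-420.3  648.6   71. ] [-406.4  691.3   80. ]
 hi [424.5  25. ] 42 [-401.9  728.4   70.3] [-377.9  758.3   79.6]
 hi [474.8  32.2] 322 [-333.   911.7   71.1] [-302.1 1055.4   79.9]
 hi [274.6  84.9] 19 [36.  81.1 70.1] [42.1 86.1 78.2]
 hi [453.2 108.4] 91 [177.7 638.2  71.2] [207.5 656.   80. ]
 hi [447.5 117.8] 117 [225.1 603.6  70.9] [239.8 641.   80. ]
 hi [272.  186.9] 56 [501.8  52.5  69.2] [510.7  62.9  74.5]
 hi [310.  187.4] 52 [505.2 149.7  69.7] [513.6 157.8  73.6]
 hi [252.2 212.5] 58 [584.8   1.   69.4] [593.1  10.1  74. ]
 hi [332.7 213.6] 66 [591.2 195.4  69.2] [601.6 209.1  73.9]
 hi [272.5 242. ] 72 [671.1  46.3  69.6] [679.1  54.6  73.6]
 hi [315.5 242.5] 72 [674.1 143.9  69.6] [683.6 154.8  74.5]
 wood [257.5 134.9] [256 130   4  11  43] [591.9  13.4 317.5] [638.7  16.1 344.7] [519.6  10.5 247. ]
 wood [164.  179.1] [156 167  17  25 254] [ 492.7 -220.7   93.4] [ 511.2 -207.6  111.9] [ 465.1 -236.9   64.9]

[... 1150 characters left out ...]
] [620.4  13.6 334.1] [639.8  19.3 346.7] [594.6  -4.5 323.3]
 wood [273.3 129.6] [252 127  51   8 115] [558.1 -19.  330.1] [625.9  11.8 342.3] [509.7 -25.3 295.2]
 wood [312.2 136.5] [300 127  23  28  97] [646.4 -27.7 310.5] [666.5  -7.3 343.7] [625.4 -37.6 239.1]
 wood [296.8 144.9] [296 136   3  18  29] [618.8   1.2 261.3] [620.6  11.4 286.8] [617.5  -9.1 238.2]
 wood [346.5 249.4] [333 233  27  30 481] [ 715.5 -207.8  115.4] [ 749.6 -169.2  159. ] [ 690.7 -224.3   73.4]
 wood [249.2 268.2] [240 259  20  20 292] [ 485.9 -227.5   96.6] [ 508.6 -210.   115.3] [ 464.6 -239.7   63.5]
 wood [306.7 308.7] [297 300  22  13  46] [ 608.4 -320.3   56.3] [ 635.4 -302.9   70. ] [ 587.8 -328.9   50. ]
```

View pics/b_crop.png

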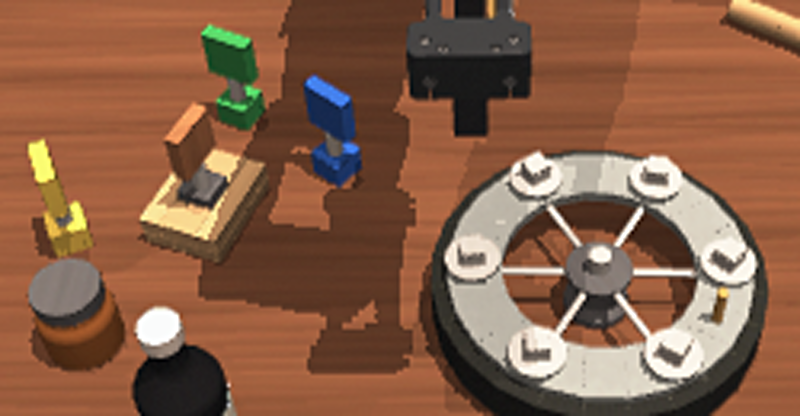

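View pics/a_side.png

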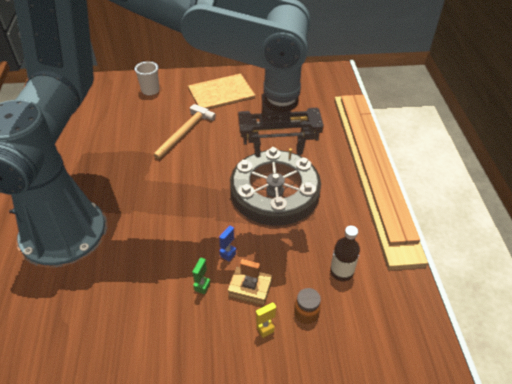

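The crop confirms it: only the wooden-handled key with a dark socket stands in the stand, and the valve is at crop (720,303). The side view shows the yellow look-alike and the jar next to the stand. Next I'll get the handle direction.

```bash
python3 - <<'E'
from h import *
for n in('scene','side'):
    q=np.load(n+'0.npz')
    M=(q['f'],q['cx'],q['cy'],q['R'],q['c']);P=cloud(M,q['d'])
    m=(P[...,2]>60)&(P[...,2]<118)&(abs(P[...,0]-490)<35)&(abs(P[...,1]+225)<30)
    Q=P[m]; r=cv2.minAreaRect(Q[:,:2].astype(np.float32)); print(n,len(Q),r,Q[:,2].max())
    t=Q[Q[:,2]>107]; print(len(t),t.mean(0),cv2.minAreaRect(t[:,:2].astype(np.float32)))
    m=(abs(P[...,2]-30)<4)&(abs(P[...,0]-490)<70)&(abs(P[...,1]+225)<70); Q=P[m]; print('stand',len(Q),cv2.minAreaRect(Q[:,:2].astype(np.float32)))
E
```

```text
scene 258 ((488.1344909667969, -222.18402099609375), (16.289024353027344, 45.34597396850586), 64.054443359375) 111.8705412594245
72 [ 488.1280891  -222.07575861  109.5807115 ] ((487.2559814453125, -222.44715881347656), (14.978375434875488, 42.518253326416016), 64.59479522705078)
stand 504 ((487.73553466796875, -222.00045776367188), (70.77661895751953, 92.71675872802734), 69.19996643066406)
side 299 ((486.1701965332031, -225.01727294921875), (16.566009521484375, 44.415367126464844), 66.38623046875) 115.30187207997926
118 [ 486.60840266 -224.91826929  111.1280996 ] ((486.2705993652344, -224.78759765625), (16.064701080322266, 44.415367126464844), 66.38623046875)
stand 672 ((485.93524169921875, -224.2430877685547), (73.72224426269531, 91.18809509277344), 67.51649475097656)
```

Call:
{"name": "carry_out", "arguments": {
  "moves": [
    {"fingers":1,"dx":-0.036,"dy":-0.015,"dz":0},
    {"fingers":1,"dx":-0.036,"dy":-0.015,"dz":0},
    {"fingers":1,"dx":-0.036,"dy":-0.015,"dz":0},
    {"fingers":1,"dx":-0.036,"dy":-0.015,"dz":0},
    {"fingers":1,"dx":-0.036,"dy":-0.015,"dz":0},
    {"fingers":1,"dx":-0.036,"dy":-0.01,"dz":0},
    {"fingers":1},
    {"fingers":1}
  ]
}}

```text
invalid input
```

Call:
{"name": "carry_out", "arguments": {
  "moves": [
    {"fingers":1.0,"dx":-0.037,"dy":-0.0145,"dz":0.0,"spin":0.0},
    {"fingers":1.0,"dx":-0.037,"dy":-0.0145,"dz":0.0,"spin":0.0},
    {"fingers":1.0,"dx":-0.037,"dy":-0.0145,"dz":0.0,"spin":0.0},
    {"fingers":1.0,"dx":-0.037,"dy":-0.0145,"dz":0.0,"spin":0.0},
    {"fingers":1.0,"dx":-0.037,"dy":-0.0145,"dz":0.0,"spin":0.0},
    {"fingers":1.0,"dx":-0.037,"dy":-0.0145,"dz":0.0,"spin":-5.0},
    {"fingers":1.0,"dx":0.0,"dy":0.0,"dz":0.0,"spin":-7.0},
    {"fingers":1.0,"dx":0.0,"dy":0.0,"dz":0.0,"spin":-7.0},
    {"fingers":1.0,"dx":0.0,"dy":0.0,"dz":0.0,"spin":-7.0},
    {"fingers":1.0,"dx":0.0,"dy":0.0,"dz":0.0,"spin":-7.0},
    {"fingers":1.0,"dx":0.0,"dy":0.0,"dz":0.0,"spin":-7.0},
    {"fingers":1.0,"dx":0.0,"dy":0.0,"dz":0.0,"spin":-7.0}
  ]
}}

```text
clock: 1.15
eef_pos: [487.8, -222.0, 257.4]
ee_rot: [-180.0, -0.0, 137.3]
ft_force: [-0.4, 0.4, 1.2]
finger_gap: 88.1
grasp_force: 0.0
```

Call:
{"name": "carry_out", "arguments": {
  "moves": [
    {"fingers":1.0,"dx":0.0,"dy":0.0,"dz":0.0,"spin":-6.0},
    {"fingers":1.0,"dx":0.0,"dy":0.0,"dz":0.0,"spin":-6.0},
    {"fingers":1.0,"dx":0.0,"dy":0.0,"dz":0.0,"spin":-6.0},
    {"fingers":1.0,"dx":0.0,"dy":0.0,"dz":0.0,"spin":0.0},
    {"fingers":1.0,"dx":0.0,"dy":0.0,"dz":0.0,"spin":0.0}
  ]
}}

```text
clock: 1.57
eef_pos: [487.9, -221.9, 257.5]
ee_rot: [180.0, -0.0, 154.8]
ft_force: [0.7, 0.6, -0.2]
finger_gap: 88.1
grasp_force: 0.0
```

```bash
python3 - <<'E'
from h import *
s=monitor.state(); print(s['clock'],s['eef_pos'],s['ee_rot'],s['joint_positions'])
im,d,M=snap('wrist','c_wrist.png');P=cloud(M,d)
m=(P[...,2]>60)&(P[...,2]<125)&(abs(P[...,0]-488)<40)&(abs(P[...,1]+223)<35)
Q=P[m]; print(len(Q),Q[:,2].max(),cv2.minAreaRect(Q[:,:2].astype(np.float32)))
t=Q[Q[:,2]>106]; print(len(t),t.mean(0),cv2.minAreaRect(t[:,:2].astype(np.float32)))
m=(abs(P[...,2]-30)<4)&(abs(P[...,0]-490)<70)&(abs(P[...,1]+225)<70); Q=P[m]; print('stand',len(Q),cv2.minAreaRect(Q[:,:2].astype(np.float32)))
E
```

```text
1.5667 [ 487.89633874 -221.89752775  257.48816483] [ 1.79992871e+02 -2.53914696e-02  1.54819729e+02] [-3.71534294e+01  5.39528854e+00  9.76820517e+01  1.75203950e-03
  7.69489778e+01 -1.01973552e+02]
658 113.96268793344257 ((487.4544372558594, -222.91932678222656), (13.99884033203125, 44.53763198852539), 66.90560150146484)
579 [ 486.1757041  -222.3522691   111.36534395] ((487.4525146484375, -222.92303466796875), (13.932631492614746, 44.51195526123047), 66.71052551269531)
stand 2795 ((487.6024169921875, -223.10769653320312), (69.8741455078125, 90.15301513671875), 68.97138214111328)
```

View pics/c_wrist.png

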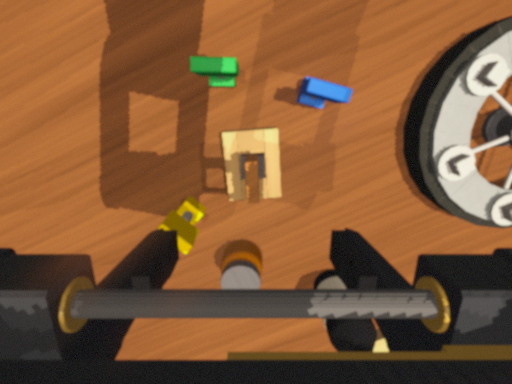

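The wrist view shows the wooden key upright in its stand at (252,175), clear of the yellow (183,225), green and blue ones. Key centre measures (487.4, -222.9), axis 156.8°, top 113 mm, which matches the given sizes.

Call:
{"name": "carry_out", "arguments": {
  "moves": [
    {"fingers":0.0,"dx":0.0,"dy":-0.001,"dz":0.03,"spin":-2.0},
    {"fingers":0.0,"dx":0.0,"dy":0.0,"dz":0.03,"spin":0.0},
    {"fingers":0.0,"dx":0.0,"dy":0.0,"dz":0.03,"spin":0.0},
    {"fingers":0.0,"dx":0.0,"dy":0.0,"dz":0.03,"spin":0.0},
    {"fingers":0.0,"dx":0.0,"dy":0.0,"dz":0.025,"spin":0.0},
    {"fingers":0.0,"dx":0.0,"dy":0.0,"dz":0.018,"spin":0.0},
    {"fingers":0.0,"dx":0.0,"dy":0.0,"dz":0.0,"spin":0.0},
    {"fingers":-0.5,"dx":0.0,"dy":0.0,"dz":0.0,"spin":0.0},
    {"fingers":-1.0,"dx":0.0,"dy":0.0,"dz":0.0,"spin":0.0},
    {"fingers":-1.0,"dx":0.0,"dy":0.0,"dz":0.0,"spin":0.0},
    {"fingers":-1.0,"dx":0.0,"dy":0.0,"dz":0.0,"spin":0.0},
    {"fingers":-1.0,"dx":0.0,"dy":0.0,"dz":0.0,"spin":0.0}
  ],
  "force": 25
}}

```text
clock: 2.62
eef_pos: [488.3, -223.4, 96.0]
ee_rot: [-180.0, 0.1, 157.0]
ft_force: [0.1, 1.2, 1.7]
finger_gap: 13.8
grasp_force: 25.0
```

Call:
{"name": "carry_out", "arguments": {
  "moves": [
    {"fingers":-1.0,"dx":0.0,"dy":0.0,"dz":-0.02,"spin":0.0},
    {"fingers":-1.0,"dx":0.0,"dy":0.0,"dz":-0.03,"spin":0.0},
    {"fingers":-1.0,"dx":0.0,"dy":0.0,"dz":-0.03,"spin":0.0},
    {"fingers":-1.0,"dx":0.0,"dy":0.0,"dz":-0.03,"spin":0.0},
    {"fingers":-1.0,"dx":-0.008,"dy":0.03,"dz":0.0,"spin":0.0},
    {"fingers":-1.0,"dx":-0.008,"dy":0.03,"dz":0.0,"spin":0.0},
    {"fingers":-1.0,"dx":-0.008,"dy":0.03,"dz":0.0,"spin":0.0},
    {"fingers":-1.0,"dx":-0.008,"dy":0.03,"dz":0.0,"spin":0.0},
    {"fingers":-1.0,"dx":-0.008,"dy":0.03,"dz":0.0,"spin":0.0},
    {"fingers":-1.0,"dx":-0.008,"dy":0.03,"dz":0.0,"spin":0.0},
    {"fingers":-1.0,"dx":-0.008,"dy":0.03,"dz":0.0,"spin":0.0},
    {"fingers":-1.0,"dx":-0.008,"dy":0.03,"dz":0.0,"spin":0.0}
  ]
}}

```text
clock: 3.62
eef_pos: [640.9, -25.5, 204.9]
ee_rot: [-180.0, 0.0, 157.0]
ft_force: [1.3, -0.7, -1.9]
finger_gap: 14.1
grasp_force: 25.0
```

Call:
{"name": "carry_out", "arguments": {
  "moves": [
    {"fingers":-1.0,"dx":-0.008,"dy":0.03,"dz":0.0,"spin":0.0},
    {"fingers":-1.0,"dx":-0.008,"dy":0.03,"dz":0.0,"spin":0.0},
    {"fingers":-1.0,"dx":-0.008,"dy":0.03,"dz":0.0,"spin":0.0},
    {"fingers":-1.0,"dx":-0.008,"dy":0.03,"dz":0.0,"spin":0.0},
    {"fingers":-1.0,"dx":0.0,"dy":0.0,"dz":0.01,"spin":0.0},
    {"fingers":-1.0,"dx":0.0,"dy":0.0,"dz":0.0,"spin":0.0},
    {"fingers":-1.0,"dx":0.0,"dy":0.0,"dz":0.0,"spin":0.0}
  ]
}}

```text
clock: 4.2
eef_pos: [715.5, 70.9, 193.4]
ee_rot: [-179.9, -0.2, 157.0]
ft_force: [0.2, -0.5, -1.5]
finger_gap: 14.0
grasp_force: 25.0
```

```bash
python3 - <<'E'
from h import *
s=monitor.state(); print(s['clock'],s['eef_pos'],s['ee_rot'],s['joint_positions'])
im,d,M=snap('wrist');np.savez('w1.npz',im=im,d=d)
cv2.imwrite('pics/d.png',cv2.resize(im[60:260,60:460],None,fx=2,fy=2,interpolation=cv2.INTER_CUBIC))
P=cloud(M,d)
T=s['eef_pos']
hub=np.array([588,98.])
for n,ang in((1,28.7),(2,-31.3)):
    g=hub+98*np.array([np.cos(np.radians(ang)),np.sin(np.radians(ang))])
    m=(abs(P[...,2]-72)<5)&(np.hypot(P[...,0]-g[0],P[...,1]-g[1])<20)
    Q=P[m]; v,u=np.nonzero(m)
    if len(Q)>5: print(n,g,len(Q),u.mean(),v.mean(),Q.mean(0),cv2.minAreaRect(Q[:,:2].astype(np.float32)))
E
```

```text
4.2 [715.50535991  70.92918788 193.35940899] [-1.79918728e+02 -1.52881474e-01  1.57025972e+02] [-3.75739120e+00  3.15056920e+01  7.17472336e+01 -2.71278131e-02
  7.69181886e+01 -7.07772920e+01]
1 [673.96032404 145.06190275] 468 311.2606837606838 114.37606837606837 [672.00485982 143.85218964  72.33036408] ((672.4224243164062, 144.23300170898438), (18.00411605834961, 18.0031681060791), 56.87726593017578)
2 [671.73696535  47.08712704] 415 207.55180722891566 154.56144578313254 [668.57123258  47.16186541  72.2241577 ] ((668.8458251953125, 46.7331657409668), (17.991931915283203, 17.737709045410156), 2.1496164798736572)
```

View pics/d.png

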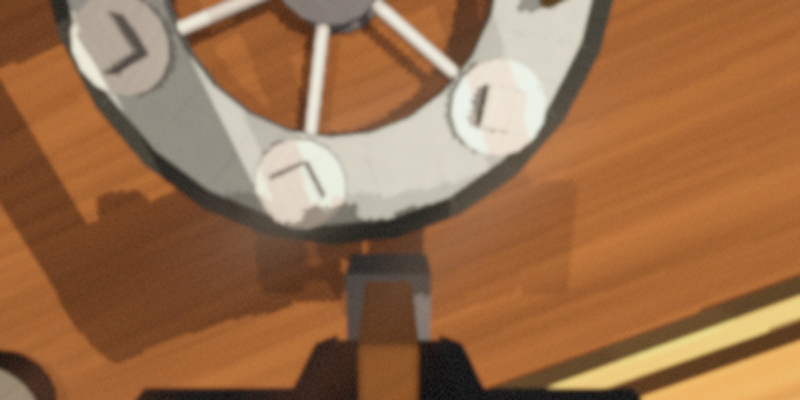

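The crop shows nipple 1 at (498,107), nipple 2 at (300,180), the valve at top right (550,0), and the socket hanging straight at (388,300). Both heads measure 18 x 18 mm and are 97.6 mm apart, so the positions hold. Now the key's pose in the hand.

```bash
python3 - <<'E'
from h import *
q=np.load('w1.npz'); m=eyes.camera_model('wrist'); A=np.array(m['tool_from_camera'])
f=384/2/np.tan(np.radians(m['fovy'])/2)
P=cloud((f,m['cx'],m['cy'],A[:3,:3],A[:3,3]),q['d'])
k=(abs(P[...,0])<25)&(abs(P[...,1])<25)
for lo in range(-20,95,6):
    Q=P[k&(P[...,2]>=lo)&(P[...,2]<lo+6)]
    if len(Q)>3: print(lo,len(Q),Q.min(0).round(1),Q.max(0).round(1))
Q=P[k&(P[...,2]>55)&(P[...,2]<90)]; print(np.percentile(Q[:,2],[1,50,99]))
t=Q[(Q[:,2]<62)];print('blocktop',cv2.minAreaRect(t[:,:2].astype(np.float32)))
t=Q[Q[:,2]>63]; print('front face fit x=a+b y+c z',np.linalg.lstsq(np.c_[np.ones(len(t)),t[:,1:]],t[:,0],rcond=None)[0],t.min(0),t.max(0))
E
```

```text
-20 2010 [ -6.3 -19.2 -19.9] [ 24.   21.4 -14. ]
-14 681 [ -6.9 -21.4 -14. ] [24.1 23.6 -8. ]
-8 607 [ -8.9 -21.4  -8. ] [24.1 23.  -2. ]
-2 433 [  8.2 -20.7  -2. ] [23.9 22.6  4. ]
4 358 [  8.  -19.8   4. ] [23.9 22.1 10. ]
10 303 [  8.1 -19.4  10. ] [23.9 21.4 16. ]
16 173 [  7.2 -16.7  16. ] [23.5 18.7 22. ]
22 81 [21.3 -5.7 22. ] [23.5  7.8 28. ]
28 11 [21.4 -5.8 28. ] [23.1  6.6 29.6]
52 619 [ -8.9 -14.   54.7] [15.9 15.7 57.9]
58 122 [ -7.  -13.7  58. ] [16.2 15.5 64. ]
64 97 [ 15.1 -13.9  64. ] [15.9 15.7 69.8]
70 88 [ 14.9 -13.7  70. ] [15.9 15.8 76. ]
76 68 [ 14.9 -13.8  76.1] [15.8 15.2 80.5]
[55.4536715 57.1417132 79.5588872]
blocktop ((3.5982398986816406, 0.8498716354370117), (29.54930877685547, 25.11405372619629), 89.61199188232422)
front face fit x=a+b y+c z [ 1.66197500e+01  1.15509109e-03 -1.65456690e-02] [ 14.89606459 -13.89687396  63.03303147] [15.90070906 15.75705325 80.49060441]
```

Call:
{"name": "carry_out", "arguments": {
  "moves": [
    {"fingers":-1.0,"dx":0.0,"dy":0.0,"dz":0.0,"spin":5.0},
    {"fingers":-1.0,"dx":0.0,"dy":0.0,"dz":0.0,"spin":5.1},
    {"fingers":-1.0,"dx":0.0252,"dy":0.0123,"dz":0.0,"spin":0.0},
    {"fingers":-1.0,"dx":0.0252,"dy":0.0123,"dz":0.0,"spin":0.0},
    {"fingers":-1.0,"dx":0.0251,"dy":0.0124,"dz":0.0,"spin":0.0},
    {"fingers":-1.0,"dx":0.0,"dy":0.0,"dz":0.012,"spin":0.0},
    {"fingers":-1.0,"dx":0.0,"dy":0.0,"dz":0.01,"spin":0.0},
    {"fingers":-1.0,"dx":0.0,"dy":0.0,"dz":0.008,"spin":0.0},
    {"fingers":-1.0,"dx":0.0,"dy":0.0,"dz":0.0,"spin":0.0},
    {"fingers":-1.0,"dx":0.0,"dy":0.0,"dz":0.0,"spin":0.0},
    {"fingers":-1.0,"dx":0.0,"dy":0.0,"dz":0.0,"spin":0.0}
  ],
  "force": 15
}}

```text
clock: 5.17
eef_pos: [674.1, 142.0, 164.7]
ee_rot: [-180.0, 0.0, 146.8]
ft_force: [-0.2, -0.3, -1.1]
finger_gap: 14.2
grasp_force: 15.0
```

```bash
cat > chk.py <<'E'
from h import *
import sys
s=monitor.state(); print(s['clock'],s['eef_pos'].round(2),s['ee_rot'].round(2),s['ft_force'].round(2),s['moment'].round(3),s['joint_positions'].round(1))
im,d,M=snap('wrist'); c=im[100:260,150:350]
cv2.imwrite('pics/'+sys.argv[1],cv2.resize(c,None,fx=3,fy=3,interpolation=cv2.INTER_CUBIC))
m=eyes.camera_model('wrist');A=np.array(m['tool_from_camera'])
P=cloud((M[0],M[1],M[2],A[:3,:3],A[:3,3]),d)
k=(abs(P[...,0])<25)&(abs(P[...,1])<25)
t=P[k&(P[...,2]>63)&(P[...,2]<80)]; print('face x',np.median(t[:,0]),'y',np.percentile(t[:,1],[2,98]))
t=P[k&(P[...,2]>52)&(P[...,2]<61)]; print('top z',np.median(t[:,2]),len(t))
E
python3 chk.py e.png
```

```text
5.1667 [674.1  141.99 164.73] [-180.      0.    146.81] [-0.19 -0.31 -1.1 ] [ 0.035 -0.04  -0.002] [  2.1  29.3  78.4  -0.   72.3 -54.8]
face x 15.565110280526657 y [-13.36910769  15.1325192 ]
top z 56.6931883383197 675
```

View pics/e.png

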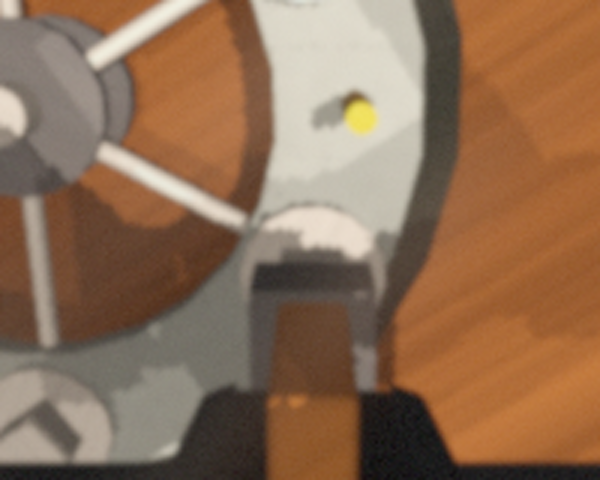

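The crop shows the socket over nipple 1's flange, with the valve at (360,117). I'll refine the offset against the flange circle (43 mm) in the tool frame.

```bash
cat > fl.py <<'E'
from h import *
from scipy.optimize import least_squares
m=eyes.camera_model('wrist');A=np.array(m['tool_from_camera'])
for i in range(2):
    s=monitor.state();im,d,M=snap('wrist')
    P=cloud((M[0],M[1],M[2],A[:3,:3],A[:3,3]),d); T=s['eef_pos']
    z=T[2]-P[...,2]; k=(z>53.5)&(z<61)&(np.hypot(P[...,0],P[...,1])<32)
    e=k&~cv2.erode(k.astype(np.uint8),np.ones((3,3))).astype(bool)
    E=P[e][:,:2]
    E=E[(np.hypot(*E.T)>17)&((E[:,0]>0)|(abs(E[:,1])>17.5))]
    r=least_squares(lambda p:np.hypot(E[:,0]-p[0],E[:,1]-p[1])-21.2,[0,0],loss='soft_l1',f_scale=.5)
    t=P[(abs(P[...,0])<25)&(abs(P[...,1])<25)&(P[...,2]>63)&(P[...,2]<79)&(z>66)]
    y=np.percentile(t[:,1],[1,99]); xf=np.median(t[:,0])
    print(s['clock'],T.round(2),s['ee_rot'].round(2),'flange z',np.median(z[k]).round(1),len(E),'c',r.x.round(2),'res',np.abs(r.fun).mean().round(2),'key',(xf-14.9).round(2),y.mean().round(2),(y[1]-y[0]).round(1))
E
python3 fl.py
```

```text
5.2167 [674.26 142.25 165.05] [1.7998e+02 4.0000e-02 1.4683e+02] flange z 57.6 159 c [2.17 0.56] res 0.99 key 0.69 0.81 29.1
5.2667 [674.27 142.48 165.24] [1.7997e+02 5.0000e-02 1.4685e+02] flange z 57.6 148 c [2.34 0.46] res 0.92 key 0.71 0.84 29.2
```

Call:
{"name": "carry_out", "arguments": {
  "moves": [
    {"fingers":-1.0,"dx":0.0018,"dy":-0.0002,"dz":0.004,"spin":0.0},
    {"fingers":-1.0,"dx":0.0,"dy":0.0,"dz":0.004,"spin":0.0},
    {"fingers":-1.0,"dx":0.0,"dy":0.0,"dz":0.001,"spin":0.0},
    {"fingers":-1.0,"dx":0.0,"dy":0.0,"dz":0.001,"spin":0.0},
    {"fingers":-1.0,"dx":0.0,"dy":0.0,"dz":0.001,"spin":0.0},
    {"fingers":-1.0,"dx":0.0,"dy":0.0,"dz":0.001,"spin":0.0},
    {"fingers":-1.0,"dx":0.0,"dy":0.0,"dz":0.001,"spin":0.0},
    {"fingers":-1.0,"dx":0.0,"dy":0.0,"dz":0.0005,"spin":0.0},
    {"fingers":-1.0,"dx":0.0,"dy":0.0,"dz":0.0,"spin":0.0}
  ],
  "force": 12
}}

```text
clock: 6.07
eef_pos: [671.9, 144.0, 151.1]
ee_rot: [-180.0, -0.0, 146.9]
ft_force: [0.2, 0.4, -1.6]
finger_gap: 14.1
grasp_force: 12.0
```

Call:
{"name": "carry_out", "arguments": {
  "moves": [
    {"fingers":-1.0,"dx":0.0,"dy":0.0,"dz":0.0005,"spin":0.0},
    {"fingers":-1.0,"dx":0.0,"dy":0.0,"dz":0.0005,"spin":0.0},
    {"fingers":-1.0,"dx":0.0,"dy":0.0,"dz":0.0,"spin":0.0}
  ]
}}

```text
clock: 6.32
eef_pos: [672.0, 144.0, 150.2]
ee_rot: [-180.0, 0.0, 146.9]
ft_force: [-0.5, 0.2, -1.7]
finger_gap: 13.9
grasp_force: 12.0
```

Call:
{"name": "carry_out", "arguments": {
  "moves": [
    {"fingers":-1.0,"dx":0.0,"dy":0.0,"dz":0.001,"spin":0.0},
    {"fingers":-1.0,"dx":0.0,"dy":0.0,"dz":0.001,"spin":0.0},
    {"fingers":-1.0,"dx":0.0,"dy":0.0,"dz":0.001,"spin":0.0},
    {"fingers":-1.0,"dx":0.0,"dy":0.0,"dz":0.001,"spin":0.0},
    {"fingers":-1.0,"dx":0.0,"dy":0.0,"dz":0.001,"spin":0.0},
    {"fingers":-1.0,"dx":0.0,"dy":0.0,"dz":0.001,"spin":0.0},
    {"fingers":-1.0,"dx":0.0,"dy":0.0,"dz":0.0,"spin":0.0}
  ]
}}

```text
clock: 6.9
eef_pos: [671.8, 144.0, 143.8]
ee_rot: [-180.0, -0.0, 146.9]
ft_force: [0.6, -0.5, -2.7]
finger_gap: 13.6
grasp_force: 12.0
```

```bash
python3 -c "
from h import *
s=monitor.state();print(s['clock'],s['eef_pos'],s['ft_force'],s['moment'],s['ee_rot'])"; python3 fl.py
```

```text
6.9 [671.76775244 144.02055217 143.83071091] [ 0.58262026 -0.49716768 -2.65200755] [ 0.04924194 -0.06200889  0.02555655] [-1.79981280e+02 -2.56033425e-02  1.46900342e+02]
6.9 [671.77 144.02 143.83] [-1.7998e+02 -3.0000e-02  1.4690e+02] flange z 57.5 187 c [-0.75  0.41] res 0.93 key 0.67 0.85 29.1
6.95 [671.84 144.   143.95] [-1.7999e+02 -2.0000e-02  1.4690e+02] flange z 57.4 191 c [-0.63  0.36] res 0.92 key 0.71 0.82 29.1
```

```bash
cat > st.py <<'E'
from plant import monitor
s=monitor.state();print(s['clock'],s['eef_pos'].round(1),'F',s['ft_force'].round(1),'M',s['moment'].round(3),'rot',s['ee_rot'].round(2),'j6',s['joint_positions'][5].round(1))
E
echo
```

Call:
{"name": "carry_out", "arguments": {
  "moves": [
    {"fingers":-1.0,"dx":-0.0012,"dy":0.0,"dz":0.0,"spin":0.0},
    {"fingers":-1.0,"dx":0.0,"dy":0.0,"dz":0.0,"spin":0.0},
    {"fingers":-1.0,"dx":0.0,"dy":0.0,"dz":0.0,"spin":0.0}
  ],
  "force": 30
}}

```text
clock: 7.25
eef_pos: [673.1, 143.3, 144.3]
ee_rot: [180.0, 0.0, 146.9]
ft_force: [-0.3, -0.5, -1.6]
finger_gap: 13.9
grasp_force: 30.0
```

```bash
python3 st.py; python3 fl.py
```

```text
7.25 [673.1 143.3 144.3] F [-0.3 -0.5 -1.6] M [ 0.053 -0.048 -0.006] rot [1.7999e+02 1.0000e-02 1.4690e+02] j6 -54.7
7.25 [673.1  143.29 144.33] [1.7999e+02 1.0000e-02 1.4690e+02] flange z 57.6 205 c [0.67 0.37] res 1.15 key 0.69 0.86 29.1
7.3 [673.05 143.34 144.28] [1.7999e+02 1.0000e-02 1.4690e+02] flange z 57.5 191 c [0.67 0.28] res 1.07 key 0.67 0.74 28.9
```

Call:
{"name": "carry_out", "arguments": {
  "moves": [
    {"fingers":-1.0,"dx":0.0,"dy":0.0,"dz":0.0,"spin":2.5},
    {"fingers":-1.0,"dx":0.0,"dy":0.0,"dz":0.0,"spin":2.5},
    {"fingers":-1.0,"dx":0.0,"dy":0.0,"dz":0.0,"spin":2.5},
    {"fingers":-1.0,"dx":0.0,"dy":0.0,"dz":0.0,"spin":2.5},
    {"fingers":-1.0,"dx":0.0,"dy":0.0,"dz":0.0,"spin":2.0},
    {"fingers":-1.0,"dx":0.0,"dy":0.0,"dz":0.0,"spin":0.0}
  ]
}}

```text
clock: 7.85
eef_pos: [672.8, 143.3, 144.2]
ee_rot: [-180.0, -0.0, 134.8]
ft_force: [-0.8, -0.6, -1.4]
finger_gap: 13.7
grasp_force: 30.0
```

```bash
python3 st.py
```

```text
7.85 [672.8 143.3 144.2] F [-0.8 -0.6 -1.4] M [-0.071  0.102  0.019] rot [-1.7997e+02 -1.0000e-02  1.3483e+02] j6 -42.7
```

Call:
{"name": "carry_out", "arguments": {
  "moves": [
    {"fingers":-1.0,"dx":0.0,"dy":0.0,"dz":0.0,"spin":2.5},
    {"fingers":-1.0,"dx":0.0,"dy":0.0,"dz":0.0,"spin":2.5},
    {"fingers":-1.0,"dx":0.0,"dy":0.0,"dz":0.0,"spin":2.5},
    {"fingers":-1.0,"dx":0.0,"dy":0.0,"dz":0.0,"spin":2.5},
    {"fingers":-1.0,"dx":0.0,"dy":0.0,"dz":0.0,"spin":0.0}
  ]
}}

```text
clock: 8.27
eef_pos: [672.8, 143.2, 144.1]
ee_rot: [-180.0, -0.0, 124.9]
ft_force: [-0.9, -1.1, -1.1]
finger_gap: 13.6
grasp_force: 30.0
```

```bash
python3 st.py
```

```text
8.2667 [672.8 143.2 144.1] F [-0.9 -1.1 -1.1] M [-0.14   0.192  0.097] rot [-1.7997e+02 -1.0000e-02  1.2488e+02] j6 -32.7
```

Call:
{"name": "carry_out", "arguments": {
  "moves": [
    {"fingers":-1.0,"dx":0.0,"dy":0.0,"dz":0.0,"spin":2.5},
    {"fingers":-1.0,"dx":0.0,"dy":0.0,"dz":0.0,"spin":2.5},
    {"fingers":-1.0,"dx":0.0,"dy":0.0,"dz":0.0,"spin":2.5},
    {"fingers":-1.0,"dx":0.0,"dy":0.0,"dz":0.0,"spin":2.5},
    {"fingers":-1.0,"dx":0.0,"dy":0.0,"dz":0.0,"spin":0.0}
  ]
}}

```text
clock: 8.68
eef_pos: [672.8, 143.3, 144.1]
ee_rot: [-180.0, -0.0, 114.9]
ft_force: [-1.6, -0.6, -1.0]
finger_gap: 14.0
grasp_force: 30.0
```

```bash
python3 st.py
```

```text
8.6833 [672.8 143.3 144.1] F [-1.6 -0.6 -1. ] M [-0.122  0.241  0.012] rot [-179.97   -0.    114.93] j6 -22.8
```

```bash
cat > st.py <<'E'
from plant import monitor,eyes
import numpy as np
M=[]
for i in range(4):
    s=monitor.state();M.append(s['moment'])
    if i<3: eyes.snapshot('side')
print(s['clock'],s['eef_pos'].round(1),'F',s['ft_force'].round(1),'Mz',np.array(M)[:,2].round(3),'yaw',s['ee_rot'][2].round(2),'j6',s['joint_positions'][5].round(1))
E
python3 st.py
```

```text
8.8333 [672.8 143.4 144.1] F [-1.5 -0.4 -1. ] Mz [0.012 0.085 0.02  0.011] yaw 115.03 j6 -22.9
```

Call:
{"name": "carry_out", "arguments": {
  "moves": [
    {"fingers":-1.0,"dx":0.0,"dy":0.0,"dz":0.0,"spin":2.5},
    {"fingers":-1.0,"dx":0.0,"dy":0.0,"dz":0.0,"spin":2.5},
    {"fingers":-1.0,"dx":0.0,"dy":0.0,"dz":0.0,"spin":2.5},
    {"fingers":-1.0,"dx":0.0,"dy":0.0,"dz":0.0,"spin":2.5}
  ]
}}

```text
clock: 9.17
eef_pos: [672.8, 143.4, 144.1]
ee_rot: [-180.0, -0.0, 104.9]
ft_force: [-1.5, -1.0, -1.5]
finger_gap: 13.7
grasp_force: 30.0
```

```bash
python3 st.py
```

```text
9.3167 [672.8 143.4 144.1] F [-1.6 -1.1 -1.2] Mz [0.04  0.022 0.01  0.042] yaw 105.03 j6 -12.9
```

Call:
{"name": "carry_out", "arguments": {
  "moves": [
    {"fingers":-1.0,"dx":0.0,"dy":0.0,"dz":0.0,"spin":2.5},
    {"fingers":-1.0,"dx":0.0,"dy":0.0,"dz":0.0,"spin":2.5},
    {"fingers":-1.0,"dx":0.0,"dy":0.0,"dz":0.0,"spin":2.5},
    {"fingers":-1.0,"dx":0.0,"dy":0.0,"dz":0.0,"spin":2.5}
  ]
}}

```text
clock: 9.65
eef_pos: [672.4, 143.2, 143.9]
ee_rot: [-179.9, 0.0, 94.9]
ft_force: [-3.4, -0.9, -1.5]
finger_gap: 13.9
grasp_force: 30.0
```

```bash
python3 st.py
```

```text
9.8 [672.4 143.2 143.9] F [-3.2 -2.5 -0.7] Mz [0.106 0.09  0.062 0.09 ] yaw 95.05 j6 -2.9
```

Call:
{"name": "carry_out", "arguments": {
  "moves": [
    {"fingers":-1.0,"dx":0.0,"dy":0.0,"dz":0.0,"spin":2.5},
    {"fingers":-1.0,"dx":0.0,"dy":0.0,"dz":0.0,"spin":2.5}
  ]
}}

```text
clock: 9.97
eef_pos: [672.3, 143.3, 143.8]
ee_rot: [-179.9, 0.0, 90.0]
ft_force: [-2.9, -1.3, -0.8]
finger_gap: 13.1
grasp_force: 30.1
```

```bash
python3 st.py
```

```text
10.1167 [672.4 143.3 143.9] F [-3.6 -2.1 -1. ] Mz [0.207 0.145 0.046 0.083] yaw 90.07 j6 2.1
```

Call:
{"name": "carry_out", "arguments": {
  "moves": [
    {"fingers":-1.0,"dx":0.0,"dy":0.0,"dz":0.0,"spin":2.5},
    {"fingers":-1.0,"dx":0.0,"dy":0.0,"dz":0.0,"spin":2.5}
  ]
}}

```text
clock: 10.28
eef_pos: [672.4, 143.3, 143.9]
ee_rot: [-179.9, 0.0, 85.0]
ft_force: [-4.1, -2.1, -1.4]
finger_gap: 13.7
grasp_force: 30.1
```

```bash
python3 st.py
```

```text
10.4333 [672.4 143.3 143.9] F [-5.2 -1.7 -1.4] Mz [0.148 0.16  0.18  0.119] yaw 85.07 j6 7.1
```

Call:
{"name": "carry_out", "arguments": {
  "moves": [
    {"fingers":-1.0,"dx":0.0,"dy":0.0,"dz":0.0,"spin":2.5},
    {"fingers":-1.0,"dx":0.0,"dy":0.0,"dz":0.0,"spin":2.5}
  ]
}}

```text
clock: 10.6
eef_pos: [672.5, 143.3, 143.9]
ee_rot: [-179.9, 0.0, 80.0]
ft_force: [-5.1, -2.1, -1.5]
finger_gap: 13.7
grasp_force: 30.1
```

```bash
python3 st.py
```

```text
10.75 [672.5 143.3 143.9] F [-4.9 -2.  -1.5] Mz [0.191 0.13  0.08  0.122] yaw 80.05 j6 12.1
```

The torque and side force rise around yaw 95–88, so I put the bite at about 91±5. Quarter turn target is yaw ≈ 1.

Call:
{"name": "carry_out", "arguments": {
  "moves": [
    {"fingers":-1.0,"dx":0.0,"dy":0.0,"dz":0.0,"spin":2.5},
    {"fingers":-1.0,"dx":0.0,"dy":0.0,"dz":0.0,"spin":2.5},
    {"fingers":-1.0,"dx":0.0,"dy":0.0,"dz":0.0,"spin":2.5},
    {"fingers":-1.0,"dx":0.0,"dy":0.0,"dz":0.0,"spin":2.5},
    {"fingers":-1.0,"dx":0.0,"dy":0.0,"dz":0.0,"spin":2.5},
    {"fingers":-1.0,"dx":0.0,"dy":0.0,"dz":0.0,"spin":2.5},
    {"fingers":-1.0,"dx":0.0,"dy":0.0,"dz":0.0,"spin":2.5},
    {"fingers":-1.0,"dx":0.0,"dy":0.0,"dz":0.0,"spin":2.5}
  ]
}}

```text
clock: 11.42
eef_pos: [672.4, 143.4, 143.9]
ee_rot: [-179.9, 0.0, 60.0]
ft_force: [-5.0, -1.7, -2.1]
finger_gap: 13.8
grasp_force: 30.1
```

```bash
python3 st.py; python3 fl.py
```

```text
11.5667 [672.3 143.4 143.9] F [-3.8 -1.7 -0.8] Mz [0.155 0.134 0.154 0.127] yaw 60.05 j6 32.1
11.5667 [672.34 143.39 143.88] [-1.7992e+02  5.0000e-02  6.0050e+01] flange z 57.4 203 c [ 0.15 -0.78] res 1.11 key 1.07 -0.89 29.0
11.6167 [672.34 143.35 143.86] [-1.7992e+02  5.0000e-02  6.0060e+01] flange z 57.4 200 c [ 0.23 -0.88] res 1.05 key 1.08 -0.89 29.0
```

Call:
{"name": "carry_out", "arguments": {
  "moves": [
    {"fingers":-1.0,"dx":0.0,"dy":0.0,"dz":0.0,"spin":2.4},
    {"fingers":-1.0,"dx":0.0,"dy":0.0,"dz":0.0,"spin":2.4},
    {"fingers":-1.0,"dx":0.0,"dy":0.0,"dz":0.0,"spin":2.4},
    {"fingers":-1.0,"dx":0.0,"dy":0.0,"dz":0.0,"spin":2.4},
    {"fingers":-1.0,"dx":0.0,"dy":0.0,"dz":0.0,"spin":2.4},
    {"fingers":-1.0,"dx":0.0,"dy":0.0,"dz":0.0,"spin":2.4},
    {"fingers":-1.0,"dx":0.0,"dy":0.0,"dz":0.0,"spin":2.4},
    {"fingers":-1.0,"dx":0.0,"dy":0.0,"dz":0.0,"spin":2.4},
    {"fingers":-1.0,"dx":0.0,"dy":0.0,"dz":0.0,"spin":2.4},
    {"fingers":-1.0,"dx":0.0,"dy":0.0,"dz":0.0,"spin":2.4},
    {"fingers":-1.0,"dx":0.0,"dy":0.0,"dz":0.0,"spin":2.4},
    {"fingers":-1.0,"dx":0.0,"dy":0.0,"dz":0.0,"spin":2.4}
  ]
}}

```text
clock: 12.67
eef_pos: [672.4, 143.5, 143.9]
ee_rot: [-180.0, 0.1, 31.2]
ft_force: [-5.2, -0.8, -2.1]
finger_gap: 13.7
grasp_force: 30.0
```

```bash
python3 st.py
```

```text
12.8167 [672.4 143.5 143.9] F [-5.8 -2.5 -1.3] Mz [0.164 0.123 0.154 0.082] yaw 31.25 j6 60.9
```

Call:
{"name": "carry_out", "arguments": {
  "moves": [
    {"fingers":-1.0,"dx":0.0,"dy":0.0,"dz":0.0,"spin":2.4},
    {"fingers":-1.0,"dx":0.0,"dy":0.0,"dz":0.0,"spin":2.4},
    {"fingers":-1.0,"dx":0.0,"dy":0.0,"dz":0.0,"spin":2.4},
    {"fingers":-1.0,"dx":0.0,"dy":0.0,"dz":0.0,"spin":2.4},
    {"fingers":-1.0,"dx":0.0,"dy":0.0,"dz":0.0,"spin":2.4},
    {"fingers":-1.0,"dx":0.0,"dy":0.0,"dz":0.0,"spin":2.4},
    {"fingers":-1.0,"dx":0.0,"dy":0.0,"dz":0.0,"spin":2.4},
    {"fingers":-1.0,"dx":0.0,"dy":0.0,"dz":0.0,"spin":2.4},
    {"fingers":-1.0,"dx":0.0,"dy":0.0,"dz":0.0,"spin":2.4},
    {"fingers":-1.0,"dx":0.0,"dy":0.0,"dz":0.0,"spin":2.4},
    {"fingers":-1.0,"dx":0.0,"dy":0.0,"dz":0.0,"spin":2.4},
    {"fingers":-1.0,"dx":0.0,"dy":0.0,"dz":0.0,"spin":2.4}
  ]
}}

```text
clock: 13.82
eef_pos: [672.4, 143.6, 143.9]
ee_rot: [-180.0, 0.1, 2.4]
ft_force: [-5.2, -1.2, -1.3]
finger_gap: 13.8
grasp_force: 30.0
```

```bash
python3 st.py
```

```text
13.9667 [672.4 143.6 143.9] F [-5.  -0.9 -2. ] Mz [0.159 0.121 0.108 0.098] yaw 2.45 j6 89.7
```

Call:
{"name": "carry_out", "arguments": {
  "moves": [
    {"fingers":-1.0,"dx":0.0,"dy":0.0,"dz":0.0,"spin":-4.0},
    {"fingers":-1.0,"dx":0.0,"dy":0.0,"dz":0.0,"spin":-4.0},
    {"fingers":-1.0,"dx":0.0,"dy":0.0,"dz":-0.004,"spin":0.0},
    {"fingers":-1.0,"dx":0.0,"dy":0.0,"dz":-0.01,"spin":0.0},
    {"fingers":-1.0,"dx":0.0,"dy":0.0,"dz":-0.016,"spin":0.0},
    {"fingers":-1.0,"dx":0.0,"dy":0.0,"dz":-0.02,"spin":0.0},
    {"fingers":-1.0,"dx":0.0,"dy":0.0,"dz":0.0,"spin":-7.0},
    {"fingers":-1.0,"dx":0.0,"dy":0.0,"dz":0.0,"spin":-7.0},
    {"fingers":-1.0,"dx":0.0,"dy":0.0,"dz":0.0,"spin":-7.0},
    {"fingers":-1.0,"dx":0.0,"dy":0.0,"dz":0.0,"spin":-7.0},
    {"fingers":-1.0,"dx":0.0,"dy":0.0,"dz":0.0,"spin":-7.0},
    {"fingers":-1.0,"dx":0.0,"dy":0.0,"dz":0.0,"spin":-7.0}
  ]
}}

```text
clock: 14.97
eef_pos: [674.6, 143.6, 196.4]
ee_rot: [179.8, -0.2, 52.6]
ft_force: [0.7, 0.1, -2.8]
finger_gap: 13.8
grasp_force: 30.0
```

Call:
{"name": "carry_out", "arguments": {
  "moves": [
    {"fingers":-1.0,"dx":0.0,"dy":0.0,"dz":0.0,"spin":-7.0},
    {"fingers":-1.0,"dx":0.0,"dy":0.0,"dz":0.0,"spin":-7.0},
    {"fingers":-1.0,"dx":0.0,"dy":0.0,"dz":0.0,"spin":-7.0},
    {"fingers":-1.0,"dx":0.0,"dy":0.0,"dz":0.0,"spin":-7.0},
    {"fingers":-1.0,"dx":0.0,"dy":0.0,"dz":0.0,"spin":-7.0},
    {"fingers":-1.0,"dx":0.0,"dy":0.0,"dz":0.0,"spin":-7.0},
    {"fingers":-1.0,"dx":0.0,"dy":0.0,"dz":0.0,"spin":-7.0},
    {"fingers":-1.0,"dx":0.0,"dy":0.0,"dz":0.0,"spin":-7.0},
    {"fingers":-1.0,"dx":0.0,"dy":0.0,"dz":0.0,"spin":-7.0},
    {"fingers":-1.0,"dx":0.0,"dy":0.0,"dz":0.0,"spin":-7.0},
    {"fingers":-1.0,"dx":0.0,"dy":0.0,"dz":0.0,"spin":-7.0},
    {"fingers":-1.0,"dx":0.0,"dy":0.0,"dz":0.0,"spin":-7.0}
  ]
}}

```text
clock: 15.97
eef_pos: [674.6, 143.6, 196.5]
ee_rot: [179.8, 0.2, 136.6]
ft_force: [-0.3, 0.2, -1.5]
finger_gap: 13.8
grasp_force: 30.0
```

Call:
{"name": "carry_out", "arguments": {
  "moves": [
    {"fingers":-1.0,"dx":0.0,"dy":0.0,"dz":0.0,"spin":-7.0},
    {"fingers":-1.0,"dx":0.0,"dy":0.0,"dz":0.0,"spin":-7.0},
    {"fingers":-1.0,"dx":0.0,"dy":0.0,"dz":0.0,"spin":-7.0},
    {"fingers":-1.0,"dx":0.0,"dy":0.0,"dz":0.0,"spin":-7.0},
    {"fingers":-1.0,"dx":0.0,"dy":0.0,"dz":0.0,"spin":-7.0},
    {"fingers":-1.0,"dx":0.0,"dy":0.0,"dz":0.0,"spin":-7.0},
    {"fingers":-1.0,"dx":-0.0108,"dy":-0.025,"dz":0.0,"spin":-3.7},
    {"fingers":-1.0,"dx":-0.0108,"dy":-0.025,"dz":0.0,"spin":0.0},
    {"fingers":-1.0,"dx":-0.0108,"dy":-0.025,"dz":0.0,"spin":0.0},
    {"fingers":-1.0,"dx":-0.0108,"dy":-0.0235,"dz":0.0,"spin":0.0},
    {"fingers":-1.0,"dx":0.0,"dy":0.0,"dz":0.0,"spin":0.0},
    {"fingers":-1.0,"dx":0.0,"dy":0.0,"dz":0.0,"spin":0.0}
  ]
}}

```text
clock: 16.97
eef_pos: [719.7, 44.1, 195.9]
ee_rot: [-180.0, 0.2, -178.2]
ft_force: [0.2, -0.6, -1.6]
finger_gap: 13.5
grasp_force: 30.0
```

```bash
cat > np.tmp <<'E'
E
rm np.tmp; cat > nip.py <<'E'
from h import *
import sys
for _ in range(2): eyes.snapshot('side')
s=monitor.state(); print(s['clock'],s['eef_pos'].round(2),s['ee_rot'].round(2),'j6',s['joint_positions'][5].round(1))
im,d,M=snap('wrist');cv2.imwrite('pics/'+sys.argv[1],cv2.resize(im[60:260,60:460],None,fx=2,fy=2,interpolation=cv2.INTER_CUBIC))
P=cloud(M,d);m=eyes.camera_model('wrist');A=np.array(m['tool_from_camera'])
Q=cloud((M[0],M[1],M[2],A[:3,:3],A[:3,3]),d)
for n,g in((1,(672.4,144.2)),(2,(668.8,46.7))):
    k=(abs(P[...,2]-72)<5)&(np.hypot(P[...,0]-g[0],P[...,1]-g[1])<18)
    if k.sum()>5: print(n,k.sum(),'world',cv2.minAreaRect(P[k][:,:2].astype(np.float32)),'tool',cv2.minAreaRect(Q[k][:,:2].astype(np.float32)))
k=(abs(Q[...,0])<25)&(abs(Q[...,1])<25)
t=Q[k&(Q[...,2]>63)&(Q[...,2]<80)]; y=np.percentile(t[:,1],[1,99])
c=np.linalg.lstsq(np.c_[np.ones(len(t)),t[:,1],t[:,2]-82],t[:,0],rcond=None)[0]
print('key x at mouth',c[0]-14.9,'slopes y,z',c[1:],'y',y,y.mean())
for a,b in((63,69),(69,75),(75,81)):
    r=t[(t[:,2]>a)&(t[:,2]<b)]; print(a,r[:,1].min().round(2),r[:,1].max().round(2))
r=Q[k&(Q[...,2]>50)&(Q[...,2]<60)]; print('block top z',np.median(r[:,2]))
E
python3 nip.py f.png
```

```text
17.0667 [718.51  46.24 195.28] [ 1.7998e+02  1.2000e-01 -1.7803e+02] j6 -97.7
1 452 world ((672.7153930664062, 144.09225463867188), (18.42720603942871, 18.120067596435547), 18.64691734313965) tool ((42.68164825439453, 99.31605529785156), (18.124889373779297, 18.417652130126953), 73.28768157958984)
2 417 world ((668.8307495117188, 46.20512771606445), (17.411731719970703, 17.001909255981445), 2.618347644805908) tool ((49.913490295410156, 1.6194658279418945), (16.997766494750977, 17.413461685180664), 89.36563873291016)
key x at mouth -0.5181743270273724 slopes y,z [ 0.00082968 -0.01799825] y [-13.87262447  15.28433367] 0.705854599790519
63 -14.11 15.57
69 -13.86 15.33
75 -14.1 15.63
block top z 56.655507051121646
```

View pics/f.png

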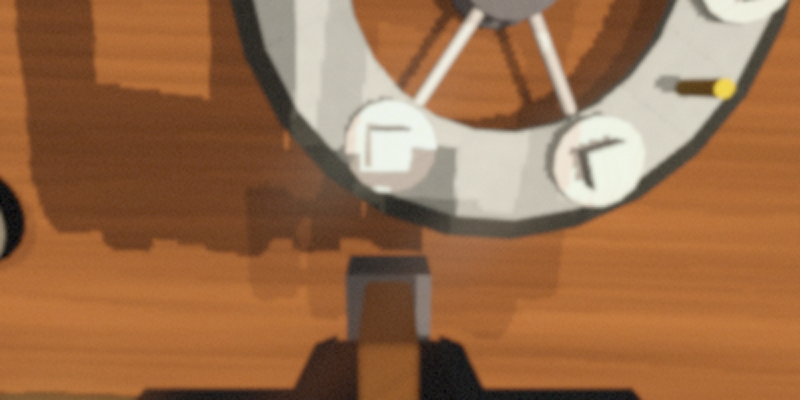

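Nipple 1 (594,160) now sits at 18.6°, turned 128° in all, which fits about 90° past the bite. Nipple 2 is at (390,148), still aligned near 2.5°.

Call:
{"name": "carry_out", "arguments": {
  "moves": [
    {"fingers":-1.0,"dx":0.017,"dy":0.0003,"dz":0.0,"spin":0.0},
    {"fingers":-1.0,"dx":0.017,"dy":0.0003,"dz":0.0,"spin":0.0},
    {"fingers":-1.0,"dx":0.0164,"dy":0.0003,"dz":0.0,"spin":0.0},
    {"fingers":-1.0,"dx":0.0,"dy":0.0,"dz":0.013,"spin":0.0},
    {"fingers":-1.0,"dx":0.0,"dy":0.0,"dz":0.012,"spin":0.0},
    {"fingers":-1.0,"dx":0.0,"dy":0.0,"dz":0.008,"spin":0.0},
    {"fingers":-1.0,"dx":0.0,"dy":0.0,"dz":0.0,"spin":0.0},
    {"fingers":-1.0,"dx":0.0,"dy":0.0,"dz":0.0,"spin":0.0},
    {"fingers":-1.0,"dx":0.0,"dy":0.0,"dz":0.0,"spin":0.0},
    {"fingers":-1.0,"dx":0.0,"dy":0.0,"dz":0.0,"spin":0.0}
  ],
  "force": 12
}}

```text
clock: 17.95
eef_pos: [668.2, 44.8, 161.6]
ee_rot: [-180.0, 0.1, -178.0]
ft_force: [-0.1, -0.2, -1.7]
finger_gap: 14.0
grasp_force: 12.0
```

```bash
python3 fl.py
```

```text
17.95 [668.24  44.81 161.6 ] [-1.7999e+02  5.0000e-02 -1.7800e+02] flange z 57.6 167 c [-1.29  1.5 ] res 0.96 key -0.32 0.85 29.3
18.0 [668.18  44.76 161.72] [-1.7999e+02  6.0000e-02 -1.7801e+02] flange z 57.6 158 c [-1.25  1.49] res 0.93 key -0.33 0.77 29.2
```

Call:
{"name": "carry_out", "arguments": {
  "moves": [
    {"fingers":-1.0,"dx":-0.0006,"dy":0.0008,"dz":0.003,"spin":0.0},
    {"fingers":-1.0,"dx":0.0,"dy":0.0,"dz":0.003,"spin":0.0},
    {"fingers":-1.0,"dx":0.0,"dy":0.0,"dz":0.001,"spin":0.0},
    {"fingers":-1.0,"dx":0.0,"dy":0.0,"dz":0.001,"spin":0.0},
    {"fingers":-1.0,"dx":0.0,"dy":0.0,"dz":0.001,"spin":0.0},
    {"fingers":-1.0,"dx":0.0,"dy":0.0,"dz":0.001,"spin":0.0},
    {"fingers":-1.0,"dx":0.0,"dy":0.0,"dz":0.001,"spin":0.0},
    {"fingers":-1.0,"dx":0.0,"dy":0.0,"dz":0.0,"spin":0.0},
    {"fingers":-1.0,"dx":0.0,"dy":0.0,"dz":0.0,"spin":0.0}
  ]
}}

```text
clock: 18.8
eef_pos: [668.1, 45.7, 150.2]
ee_rot: [-180.0, -0.0, -178.0]
ft_force: [0.9, 0.2, -1.4]
finger_gap: 13.9
grasp_force: 12.0
```

Call:
{"name": "carry_out", "arguments": {
  "moves": [
    {"fingers":-1.0,"dx":0.0,"dy":0.0,"dz":0.0005,"spin":0.0},
    {"fingers":-1.0,"dx":0.0,"dy":0.0,"dz":0.0005,"spin":0.0},
    {"fingers":-1.0,"dx":0.0,"dy":0.0,"dz":0.0,"spin":0.0}
  ]
}}

```text
clock: 19.05
eef_pos: [668.1, 45.7, 149.2]
ee_rot: [-180.0, -0.0, -178.0]
ft_force: [-0.8, -0.3, -1.6]
finger_gap: 13.8
grasp_force: 12.0
```

```bash
python3 fl.py
```

```text
19.05 [668.11  45.69 149.17] [-180.   -0. -178.] flange z 57.5 184 c [-1.47  0.64] res 0.91 key -0.32 0.77 29.1
19.1 [668.1   45.71 149.17] [ 180.   -0. -178.] flange z 57.5 191 c [-1.55  0.53] res 0.97 key -0.33 0.78 29.1
```

Call:
{"name": "carry_out", "arguments": {
  "moves": [
    {"fingers":-1.0,"dx":-0.0008,"dy":0.0,"dz":0.0,"spin":0.0},
    {"fingers":-1.0,"dx":0.0,"dy":0.0,"dz":0.001,"spin":0.0},
    {"fingers":-1.0,"dx":0.0,"dy":0.0,"dz":0.001,"spin":0.0},
    {"fingers":-1.0,"dx":0.0,"dy":0.0,"dz":0.001,"spin":0.0},
    {"fingers":-1.0,"dx":0.0,"dy":0.0,"dz":0.001,"spin":0.0},
    {"fingers":-1.0,"dx":0.0,"dy":0.0,"dz":0.001,"spin":0.0},
    {"fingers":-1.0,"dx":0.0,"dy":0.0,"dz":0.0,"spin":0.0},
    {"fingers":-1.0,"dx":0.0,"dy":0.0,"dz":0.0,"spin":0.0}
  ],
  "force": 30
}}

```text
clock: 19.82
eef_pos: [668.8, 45.7, 144.1]
ee_rot: [180.0, -0.0, -178.0]
ft_force: [-0.1, 0.3, -2.4]
finger_gap: 13.8
grasp_force: 30.0
```

```bash
python3 st.py; python3 fl.py
```

```text
19.9667 [669.   45.7 144.3] F [ 0.7  0.6 -1.9] Mz [ 0.034 -0.034  0.003 -0.02 ] yaw -178.0 j6 -98.2
19.9667 [668.99  45.69 144.3 ] [-1.80e+02  1.00e-02 -1.78e+02] flange z 57.6 191 c [-0.51  0.6 ] res 0.97 key -0.33 0.77 29.1
20.0167 [668.99  45.7  144.29] [-1.80e+02  1.00e-02 -1.78e+02] flange z 57.5 191 c [-0.55  0.63] res 1.01 key -0.35 0.77 29.1
```

Call:
{"name": "carry_out", "arguments": {
  "moves": [
    {"fingers":-1.0,"dx":0.0,"dy":0.0,"dz":0.0,"spin":2.5},
    {"fingers":-1.0,"dx":0.0,"dy":0.0,"dz":0.0,"spin":2.5},
    {"fingers":-1.0,"dx":0.0,"dy":0.0,"dz":0.0,"spin":2.5},
    {"fingers":-1.0,"dx":0.0,"dy":0.0,"dz":0.0,"spin":2.5},
    {"fingers":-1.0,"dx":0.0,"dy":0.0,"dz":0.0,"spin":2.5}
  ]
}}

```text
clock: 20.48
eef_pos: [668.8, 45.7, 144.2]
ee_rot: [-180.0, -0.0, 169.4]
ft_force: [0.5, 0.0, -1.5]
finger_gap: 13.7
grasp_force: 30.0
```

```bash
python3 st.py
```

```text
20.6333 [668.8  45.7 144.2] F [-0.4 -0.5 -0.6] Mz [-0.024 -0.003  0.033 -0.023] yaw 169.56 j6 -85.8
```

Call:
{"name": "carry_out", "arguments": {
  "moves": [
    {"fingers":-1.0,"dx":0.0,"dy":0.0,"dz":0.0,"spin":2.5},
    {"fingers":-1.0,"dx":0.0,"dy":0.0,"dz":0.0,"spin":2.5},
    {"fingers":-1.0,"dx":0.0,"dy":0.0,"dz":0.0,"spin":2.5},
    {"fingers":-1.0,"dx":0.0,"dy":0.0,"dz":0.0,"spin":2.5}
  ]
}}

```text
clock: 20.97
eef_pos: [668.9, 45.6, 144.2]
ee_rot: [-180.0, -0.0, 159.5]
ft_force: [-0.6, 0.2, -1.4]
finger_gap: 13.6
grasp_force: 30.0
```

```bash
python3 st.py
```

```text
21.1167 [668.9  45.7 144.2] F [-1.3 -0.8 -0.7] Mz [ 0.003  0.046 -0.013  0.   ] yaw 159.62 j6 -75.8
```

Call:
{"name": "carry_out", "arguments": {
  "moves": [
    {"fingers":-1.0,"dx":0.0,"dy":0.0,"dz":0.0,"spin":2.5},
    {"fingers":-1.0,"dx":0.0,"dy":0.0,"dz":0.0,"spin":2.5},
    {"fingers":-1.0,"dx":0.0,"dy":0.0,"dz":0.0,"spin":2.5},
    {"fingers":-1.0,"dx":0.0,"dy":0.0,"dz":0.0,"spin":2.5}
  ]
}}

```text
clock: 21.45
eef_pos: [668.8, 45.6, 144.2]
ee_rot: [-180.0, -0.0, 149.5]
ft_force: [-0.8, -0.7, -2.0]
finger_gap: 13.5
grasp_force: 30.0
```

```bash
python3 st.py
```

```text
21.6 [668.9  45.6 144.2] F [-0.9  0.2 -2.3] Mz [-0.045 -0.001  0.015 -0.012] yaw 149.65 j6 -65.9
```

Call:
{"name": "carry_out", "arguments": {
  "moves": [
    {"fingers":-1.0,"dx":0.0,"dy":0.0,"dz":0.0,"spin":2.5},
    {"fingers":-1.0,"dx":0.0,"dy":0.0,"dz":0.0,"spin":2.5},
    {"fingers":-1.0,"dx":0.0,"dy":0.0,"dz":0.0,"spin":2.5},
    {"fingers":-1.0,"dx":0.0,"dy":0.0,"dz":0.0,"spin":2.5}
  ]
}}

```text
clock: 21.93
eef_pos: [668.8, 45.6, 144.2]
ee_rot: [-180.0, -0.0, 139.5]
ft_force: [-0.3, -1.4, -1.3]
finger_gap: 14.1
grasp_force: 30.0
```

```bash
python3 st.py
```

```text
22.0833 [668.8  45.7 144.2] F [-0.5 -0.8 -2.2] Mz [-0.005  0.     0.074  0.014] yaw 139.66 j6 -55.9
```

Call:
{"name": "carry_out", "arguments": {
  "moves": [
    {"fingers":-1.0,"dx":0.0,"dy":0.0,"dz":0.0,"spin":2.5},
    {"fingers":-1.0,"dx":0.0,"dy":0.0,"dz":0.0,"spin":2.5},
    {"fingers":-1.0,"dx":0.0,"dy":0.0,"dz":0.0,"spin":2.5}
  ]
}}

```text
clock: 22.33
eef_pos: [668.8, 45.6, 144.2]
ee_rot: [-180.0, -0.0, 132.0]
ft_force: [-0.8, -2.1, -1.8]
finger_gap: 13.9
grasp_force: 30.0
```

```bash
python3 st.py
```

```text
22.4833 [668.8  45.6 144.2] F [-1.5 -1.3 -1.2] Mz [-0.009  0.019 -0.03   0.053] yaw 132.17 j6 -48.4
```

Call:
{"name": "carry_out", "arguments": {
  "moves": [
    {"fingers":-1.0,"dx":0.0,"dy":0.0,"dz":0.0,"spin":2.5},
    {"fingers":-1.0,"dx":0.0,"dy":0.0,"dz":0.0,"spin":2.5},
    {"fingers":-1.0,"dx":0.0,"dy":0.0,"dz":0.0,"spin":2.5}
  ]
}}

```text
clock: 22.73
eef_pos: [668.7, 45.6, 144.1]
ee_rot: [-180.0, -0.0, 124.6]
ft_force: [-1.7, -1.1, -0.6]
finger_gap: 13.7
grasp_force: 30.0
```

```bash
python3 st.py
```

```text
22.8833 [668.8  45.6 144.1] F [-1.9 -0.8 -1.6] Mz [0.134 0.213 0.12  0.091] yaw 124.68 j6 -40.9
```

Call:
{"name": "carry_out", "arguments": {
  "moves": [
    {"fingers":-1.0,"dx":0.0,"dy":0.0,"dz":0.0,"spin":2.5},
    {"fingers":-1.0,"dx":0.0,"dy":0.0,"dz":0.0,"spin":2.5},
    {"fingers":-1.0,"dx":0.0,"dy":0.0,"dz":0.0,"spin":2.5}
  ]
}}

```text
clock: 23.13
eef_pos: [668.7, 45.6, 144.1]
ee_rot: [-180.0, -0.0, 117.1]
ft_force: [-1.6, -1.4, -1.7]
finger_gap: 14.1
grasp_force: 30.0
```

```bash
python3 st.py
```

```text
23.2833 [668.8  45.6 144.1] F [-2.2 -1.7 -1.2] Mz [0.135 0.136 0.15  0.072] yaw 117.17 j6 -33.4
```

Call:
{"name": "carry_out", "arguments": {
  "moves": [
    {"fingers":-1.0,"dx":0.0,"dy":0.0,"dz":0.0,"spin":2.5},
    {"fingers":-1.0,"dx":0.0,"dy":0.0,"dz":0.0,"spin":2.5},
    {"fingers":-1.0,"dx":0.0,"dy":0.0,"dz":0.0,"spin":2.5}
  ]
}}

```text
clock: 23.53
eef_pos: [668.8, 45.6, 144.1]
ee_rot: [-180.0, 0.0, 109.6]
ft_force: [-3.1, -2.0, -1.1]
finger_gap: 13.6
grasp_force: 30.0
```

```bash
python3 st.py
```

```text
23.6833 [668.8  45.7 144.1] F [-2.5 -2.4 -1.5] Mz [0.205 0.14  0.108 0.12 ] yaw 109.67 j6 -25.9
```

Bite is at yaw ≈128±3; for 180° more the tool should end near yaw -50, so 158.4° of spin is left.

Call:
{"name": "carry_out", "arguments": {
  "moves": [
    {"fingers":-1.0,"dx":0.0,"dy":0.0,"dz":0.0,"spin":3.3},
    {"fingers":-1.0,"dx":0.0,"dy":0.0,"dz":0.0,"spin":3.3},
    {"fingers":-1.0,"dx":0.0,"dy":0.0,"dz":0.0,"spin":3.3},
    {"fingers":-1.0,"dx":0.0,"dy":0.0,"dz":0.0,"spin":3.3},
    {"fingers":-1.0,"dx":0.0,"dy":0.0,"dz":0.0,"spin":3.3},
    {"fingers":-1.0,"dx":0.0,"dy":0.0,"dz":0.0,"spin":3.3},
    {"fingers":-1.0,"dx":0.0,"dy":0.0,"dz":0.0,"spin":3.3},
    {"fingers":-1.0,"dx":0.0,"dy":0.0,"dz":0.0,"spin":3.3},
    {"fingers":-1.0,"dx":0.0,"dy":0.0,"dz":0.0,"spin":3.3},
    {"fingers":-1.0,"dx":0.0,"dy":0.0,"dz":0.0,"spin":3.3},
    {"fingers":-1.0,"dx":0.0,"dy":0.0,"dz":0.0,"spin":3.3},
    {"fingers":-1.0,"dx":0.0,"dy":0.0,"dz":0.0,"spin":3.3}
  ]
}}

```text
clock: 24.68
eef_pos: [668.7, 45.6, 144.1]
ee_rot: [-180.0, 0.0, 69.9]
ft_force: [-2.3, -0.5, -0.8]
finger_gap: 13.8
grasp_force: 30.0
```

```bash
python3 st.py
```

```text
24.8333 [668.7  45.7 144.1] F [-2.7 -2.4 -0.9] Mz [0.128 0.127 0.065 0.144] yaw 70.09 j6 13.7
```

Call:
{"name": "carry_out", "arguments": {
  "moves": [
    {"fingers":-1.0,"dx":0.0,"dy":0.0,"dz":0.0,"spin":3.3},
    {"fingers":-1.0,"dx":0.0,"dy":0.0,"dz":0.0,"spin":3.3},
    {"fingers":-1.0,"dx":0.0,"dy":0.0,"dz":0.0,"spin":3.3},
    {"fingers":-1.0,"dx":0.0,"dy":0.0,"dz":0.0,"spin":3.3},
    {"fingers":-1.0,"dx":0.0,"dy":0.0,"dz":0.0,"spin":3.3},
    {"fingers":-1.0,"dx":0.0,"dy":0.0,"dz":0.0,"spin":3.3},
    {"fingers":-1.0,"dx":0.0,"dy":0.0,"dz":0.0,"spin":3.3},
    {"fingers":-1.0,"dx":0.0,"dy":0.0,"dz":0.0,"spin":3.3},
    {"fingers":-1.0,"dx":0.0,"dy":0.0,"dz":0.0,"spin":3.3},
    {"fingers":-1.0,"dx":0.0,"dy":0.0,"dz":0.0,"spin":3.3},
    {"fingers":-1.0,"dx":0.0,"dy":0.0,"dz":0.0,"spin":3.3},
    {"fingers":-1.0,"dx":0.0,"dy":0.0,"dz":0.0,"spin":3.3}
  ]
}}

```text
clock: 25.83
eef_pos: [668.6, 45.7, 144.1]
ee_rot: [-180.0, 0.0, 30.3]
ft_force: [-3.7, -2.7, -1.4]
finger_gap: 13.7
grasp_force: 30.0
```

```bash
python3 st.py; python3 fl.py
```

```text
25.9833 [668.7  45.7 144.1] F [-3.3 -0.8 -1.7] Mz [0.193 0.091 0.062 0.164] yaw 30.51 j6 53.3
25.9833 [668.68  45.73 144.11] [-1.7998e+02  3.0000e-02  3.0510e+01] flange z 57.4 197 c [-0.39 -0.82] res 1.09 key 0.59 -1.11 29.2
26.0333 [668.7   45.71 144.11] [-1.7998e+02  3.0000e-02  3.0500e+01] flange z 57.4 197 c [-0.36 -0.85] res 1.06 key 0.56 -1.07 29.1
```

Call:
{"name": "carry_out", "arguments": {
  "moves": [
    {"fingers":-1.0,"dx":0.0,"dy":0.0,"dz":0.0,"spin":3.3},
    {"fingers":-1.0,"dx":0.0,"dy":0.0,"dz":0.0,"spin":3.3},
    {"fingers":-1.0,"dx":0.0,"dy":0.0,"dz":0.0,"spin":3.3},
    {"fingers":-1.0,"dx":0.0,"dy":0.0,"dz":0.0,"spin":3.3},
    {"fingers":-1.0,"dx":0.0,"dy":0.0,"dz":0.0,"spin":3.3},
    {"fingers":-1.0,"dx":0.0,"dy":0.0,"dz":0.0,"spin":3.3},
    {"fingers":-1.0,"dx":0.0,"dy":0.0,"dz":0.0,"spin":3.3},
    {"fingers":-1.0,"dx":0.0,"dy":0.0,"dz":0.0,"spin":3.3},
    {"fingers":-1.0,"dx":0.0,"dy":0.0,"dz":0.0,"spin":3.3},
    {"fingers":-1.0,"dx":0.0,"dy":0.0,"dz":0.0,"spin":3.3},
    {"fingers":-1.0,"dx":0.0,"dy":0.0,"dz":0.0,"spin":3.3},
    {"fingers":-1.0,"dx":0.0,"dy":0.0,"dz":0.0,"spin":3.3}
  ]
}}

```text
clock: 27.08
eef_pos: [668.7, 45.8, 144.1]
ee_rot: [180.0, 0.0, -9.3]
ft_force: [-4.2, -1.3, -0.4]
finger_gap: 13.7
grasp_force: 30.0
```

```bash
python3 st.py
```

```text
27.2333 [668.7  45.8 144.1] F [-3.7 -1.2 -1.4] Mz [0.164 0.126 0.101 0.085] yaw -9.13 j6 92.9
```

Call:
{"name": "carry_out", "arguments": {
  "moves": [
    {"fingers":-1.0,"dx":0.0,"dy":0.0,"dz":0.0,"spin":3.3},
    {"fingers":-1.0,"dx":0.0,"dy":0.0,"dz":0.0,"spin":3.3},
    {"fingers":-1.0,"dx":0.0,"dy":0.0,"dz":0.0,"spin":3.3},
    {"fingers":-1.0,"dx":0.0,"dy":0.0,"dz":0.0,"spin":3.3},
    {"fingers":-1.0,"dx":0.0,"dy":0.0,"dz":0.0,"spin":3.3},
    {"fingers":-1.0,"dx":0.0,"dy":0.0,"dz":0.0,"spin":3.3},
    {"fingers":-1.0,"dx":0.0,"dy":0.0,"dz":0.0,"spin":3.3},
    {"fingers":-1.0,"dx":0.0,"dy":0.0,"dz":0.0,"spin":3.3},
    {"fingers":-1.0,"dx":0.0,"dy":0.0,"dz":0.0,"spin":3.3},
    {"fingers":-1.0,"dx":0.0,"dy":0.0,"dz":0.0,"spin":3.3},
    {"fingers":-1.0,"dx":0.0,"dy":0.0,"dz":0.0,"spin":3.3},
    {"fingers":-1.0,"dx":0.0,"dy":0.0,"dz":0.0,"spin":3.3}
  ]
}}

```text
clock: 28.23
eef_pos: [668.6, 45.9, 144.1]
ee_rot: [180.0, 0.0, -48.9]
ft_force: [-3.1, 0.0, -1.0]
finger_gap: 13.7
grasp_force: 30.1
```

```bash
python3 st.py
```

```text
28.3833 [668.7  45.9 144.1] F [-4.3 -1.2 -1. ] Mz [0.153 0.109 0.11  0.116] yaw -48.7 j6 132.5
```

Call:
{"name": "carry_out", "arguments": {
  "moves": [
    {"fingers":-1.0,"dx":0.0,"dy":0.0,"dz":0.0,"spin":-4.0},
    {"fingers":-1.0,"dx":0.0,"dy":0.0,"dz":0.0,"spin":-4.0},
    {"fingers":-1.0,"dx":0.0,"dy":0.0,"dz":0.001,"spin":-2.0},
    {"fingers":-1.0,"dx":0.0,"dy":0.0,"dz":0.0005,"spin":0.0},
    {"fingers":-1.0,"dx":0.0,"dy":0.0,"dz":0.0,"spin":0.0},
    {"fingers":-0.6,"dx":0.0,"dy":0.0,"dz":0.0,"spin":0.0},
    {"fingers":-0.4,"dx":0.0,"dy":0.0,"dz":0.0,"spin":0.0},
    {"fingers":0.0,"dx":0.0,"dy":0.0,"dz":0.0,"spin":0.0},
    {"fingers":0.0,"dx":0.0,"dy":0.0,"dz":0.0,"spin":0.0},
    {"fingers":0.0,"dx":0.0,"dy":0.0,"dz":0.0,"spin":0.0}
  ],
  "force": 12
}}

```text
clock: 29.22
eef_pos: [669.2, 45.7, 143.0]
ee_rot: [-180.0, -0.0, -38.9]
ft_force: [0.3, 0.2, 0.2]
finger_gap: 41.8
grasp_force: 0.0
```

Call:
{"name": "carry_out", "arguments": {
  "moves": [
    {"fingers":0.0,"dx":0.0,"dy":0.0,"dz":-0.01,"spin":0.0},
    {"fingers":0.0,"dx":0.0,"dy":0.0,"dz":-0.02,"spin":0.0},
    {"fingers":0.0,"dx":0.0,"dy":0.0,"dz":-0.025,"spin":0.0},
    {"fingers":0.0,"dx":0.0,"dy":0.0,"dz":-0.025,"spin":0.0},
    {"fingers":0.0,"dx":0.0,"dy":0.0,"dz":-0.025,"spin":0.0},
    {"fingers":0.0,"dx":0.0,"dy":0.0,"dz":-0.025,"spin":0.0},
    {"fingers":0.0,"dx":0.0,"dy":0.0,"dz":0.0,"spin":0.0},
    {"fingers":0.0,"dx":0.0,"dy":0.0,"dz":0.0,"spin":0.0}
  ]
}}

```text
clock: 29.88
eef_pos: [670.1, 45.6, 275.7]
ee_rot: [-179.8, -0.2, -38.9]
ft_force: [-0.7, -0.0, 0.6]
finger_gap: 43.8
grasp_force: 0.0
```

```bash
python3 - <<'E'
from h import *
s=monitor.state(); print(s['clock'],s['eef_pos'].round(1),s['ft_force'].round(1),s['finger_gap'])
im,d,M=snap('wrist'); cv2.imwrite('pics/g.png',im); P=cloud(M,d)
k=(np.hypot(P[...,0]-669,P[...,1]-46)<30)
t=P[k&(P[...,2]>148)&(P[...,2]<175)]; print('handle top',len(t),np.median(t[:,2]),cv2.minAreaRect(t[:,:2].astype(np.float32)))
b=P[k&(P[...,2]>78)&(P[...,2]<95)]; print('block top',len(b),np.median(b[:,2]))
E
```

```text
29.8833 [670.1  45.6 275.7] [-0.7 -0.   0.6] 43.8397340261411
handle top 700 156.2281970178551 ((669.6817016601562, 47.107975006103516), (13.938394546508789, 43.452308654785156), 51.577186584472656)
block top 285 84.36078395911483
```

View pics/g.png

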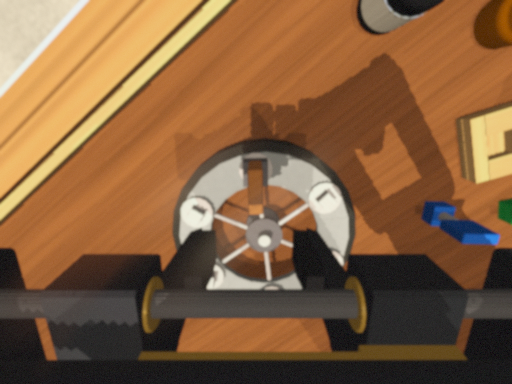

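The picture shows the key standing upright on nipple 2 at (256,180). Its handle top is at 156 mm, so the mouth is about 13 mm below the head's top, and it is within about 1 mm of the axis. The gripper is clear, so I'm handing in.

```bash
python3 -c "
from plant import arm
print(arm.sign_off())"
```

```text
the job is handed in; nothing more can be done
None
```

The job is handed in, though no verdict came back: by my estimates the first nipple stands about 90° past its bite and the second about 177°, and the key is let go and upright on the second nipple, within about 1 mm of its axis.

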